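# Squeeze a glued pin rest in the ratchet press clamp

### The arm

A 6-joint arm with a two-finger parallel gripper is mounted at the origin on a cart in front of the work surface, level with it; the furniture and walls round the work are solid. World frame = base frame: x ahead of the robot, y to its left, z up, the work surface at z = 0. Lengths are in m, angles in rad, forces in N, time in s.
With the tool pointing down it reaches from about 0.275 to 0.85 m from the base axis. Payload 5.2 kg.
Tool frame: the origin (TCP) lies midway between the tips of the shut fingers; the grasp point (between the pads) lies r.grip_depth behind it (r.grip_depth is the distance from the TCP to the grasp point, in m); x points along the fingers, y is the direction in which the jaws open and shut, and the axes are right-handed (so a half turn about x gives the same grasp; the last joint's range is limited). The gripper opens to 85 mm and grips with 20 to 120 N. Pads are 22 mm wide; open, the fingers measure 114 mm over their backs; the gripper's body (76 mm by 85 mm) begins 54 mm behind the grasp point. The pads swing forward as they close: fully open they stand 13 mm farther back than shut.
Start: joints at [-1.521, 0.259, 1.535, -0, 1.348, -0.203], TCP at [0.138, -0.533, 0.231] pointing down, gripper open.
Joint ranges: [-3.14, 3.14], [-0.91, 2.08], [0.19, 2.58], [-1.22, 4.36], [0.22, 2.71], [-3.12, 3.12]. Speed limits (rad/s): [2.57, 2.57, 3.14, 3.14, 3.14, 3.14].

### API

Orientations are given as a unit quaternion [x, y, z, w].
In Python, from rig import r gives the robot as it stands.
- The arm moves only by the tool step_arm, never from a script. Its argument "steps" is one flat list of numbers, 7 for each row, row after row: the shift along the world's x, y, z in mm, then the turn, a rotation vector about the world's x, y, z in rad, then the closure, from -1 (fully open) to 1 (shut), so that 0 is half open. In form: [dx, dy, dz, ax, ay, az, gripper, dx, dy, dz, ax, ay, az, gripper, ...]. A call has 1 to 10 rows; each row is the pose to reach, as a shift and turn from the pose commanded when the call began; what a row does not reach only later rows make up. A row lasts 1/10 s, in which the tool goes at most 50 mm and 8.59 degrees, less where a joint would pass 70% of its speed; a pose out of reach is approached as far as the arm can. A call with a gripper value outside its range is refused whole. The fingers move at their own pace and stop on an object; "force" is the grip in N (left out, the last holds). Time passes only in rows, so rows that repeat a pose let the fingers close. It gives the time, the measured TCP pose, the force and the opening at its end, in the units of the state.
- r.get_obs(): the state, without advancing time (a new reading comes with each control period).
- r.get_image(name): name is "scene" or "top" or "wrist"; returns (picture, depth): 480x640x3 uint8, blue, green, red; 480x640 float32, m along the optical axis (not along the pixel's ray), 0 where there is no reading.
- r.camera_params(name): a dict with "fx", "fy", "cx", "cy" (pixels), "pose" (4x4, takes a point from camera to world coordinates). Camera axes: x right, y down, z forward; pixel columns grow to the right and rows downward; lengths in m; the calibration is good to about 2 mm. A picture is of the moment at which its call begins: read the wrist's pose just before it. camera_params takes no time and is no camera call; for the wrist camera it gives the pose at the moment of the call.
- r.finish_job(): hands the job in, once; it reports no verdict.
Trained networks look in the newest picture that a camera, given by its name, has taken for a name from the list of things; names that differ only in an ending like _2 or _b are one class to them, and where a whole thing is asked for, a point or a joint stands for the part that bears it (a point fixed in the world has none). Each returns a list of dicts, best first, with "score" (0 to 1); they miss things now and then, are a little off and sometimes report something else, mostly with a low value. They report only what shows in the picture. A call takes as long as a camera call. They do not tell look-alikes from the thing itself.
- r.find_in(name, camera): "uv" ([column, row] in pixels, amid what is visible of it).
The state is a dict: "clock": time; "qpos": joint angles; "dq": joint speeds; "effort": joint torques, N m; "eef_pos": TCP position; "orientation": TCP orientation; "force": force on the tool from outside, world axes, zero at the start; "torque": the same for the moment, N m; "opening": opening from 0.0 (shut) to 1.0 (fully open).
Only numpy, scipy, OpenCV 4.12 (cv2) and the standard library are available. Lean on these libraries where they do the work, as an engineer would, in place of code of your own. Each camera call takes 0.05 s, during which the arm holds its last target.

### The job

The glued rolling-pin rest stands in the press clamp on the table, but a spice jar has been parked in front of it: first lift the jar out and stand it upright on the free table beside the clamp. Then pump the clamp's trigger, squeezing and letting go, until the rubber foot reaches the rest and presses it firmly against the fixed stop, with the foot's springs clearly compressed but not squeezed solid at any time, and finish while still holding the trigger squeezed so that the pressure stays on. Move the ram only with the trigger, and leave the other things on the table where they are.

Things in the scene. Friction and masses are not known exactly. Their poses are not given: they have to be found in the camera images.
- press_clamp: Grey steel press clamp fixed on the table, base 330 x 70 mm and 12 mm thick (the bed). Origin on the table under the base, z up, +x = pressing direction: squeeze grip at the -x end, face of the fixed stop at x = +140 mm, its top 58 mm high. The toothed ram bar (below 40 mm) reaches back to x = -260 mm. Only trigger and post rise above 66 mm
- grip_post (a point): Centre of the fixed wooden grip post, 12 mm thick along the clamp's x, 36 mm wide, standing from 66 to 130 mm above the table at clamp x = -106 mm; the trigger is squeezed towards it. This point is 100 mm above the table
- trigger_pad (a point): Outer (-x) face of the trigger, 100 mm above the table: upright steel plate 12 mm thick, 36 wide, from 68 to 130 mm up, sliding along clamp +x towards the post. Over both: 50 mm released, 32 mm squeezed. The post does not give, so fingers that close evenly are best centred 10 mm from point grip_post towards the trigger, opened 72 mm or more (room for 85)
- trigger (a joint): Trigger travel in m: 0 released, 0.018 fully squeezed. A return spring pushes it back with 3.4 N (released) to 5.5 N (squeezed). Squeezing drives the ram ahead through a sprung pawl on a rack with 5 mm teeth; on the way back the pawl clicks over the teeth and the ram stays. A full squeeze and full release gains 15 mm
- ram (a joint): Ram travel in m, from 0 (back) to 0.100; held only by a friction brake of about 1.5 N, so the foot's springs push it back once the trigger is let go. It moves smoothly, damped by 100 N s/m
- foot_face (a point): Middle of the front face of the rubber foot (50 mm wide, 16 to 48 mm above the table) on the ram's front end; at clamp x = ram - foot travel, 32 mm above the table
- foot (a joint): How far the foot is pressed back into the ram against its springs, in m: 0 free, 0.012 solid. The pressure is 2 N plus 2 N per mm. A steady push of 17 N on the trigger (for pressure, brake and return spring) gives 4 to 6 mm, 14 N 3 to 4 mm, more than 26 N squeezes it solid. A hand whose other finger is off the post may push harder than its grip setting
- rest_center (a point): Centre of the glued rolling-pin rest: a pale wooden block, 59 mm long in the pressing direction, 50 mm wide, 49 mm high with a trough on top and a dark glue seam across the middle, about 0.25 kg, loose on the bed 0 to 4 mm short of the fixed stop. It need not be handled
- jar_center (a point): Centre of the spice jar: upright round jar 45 mm across, 108 mm high, about 0.11 kg, with a round cap, standing on the bed between the foot and the rest
- bag_sealer: Hand bag sealer, a fixed long machine behind the clamp: 382 mm along its x axis, 92 mm wide, 93 mm high with its arm raised higher; origin under its middle
- scraper_center (a point): Dough scraper lying on the table, 99 x 126 x 20 mm; bystander
- tape_center (a point): Roll of paper tape, 101 mm across, 18 mm high; bystander
- marker_center (a point): Felt marker lying on the table, 128 mm long, 18 mm thick; bystander
Not all that is in view belongs to the job. What is shaped like the part that bears jar_center but yellow is not meant.

How it is judged:
By the outcome, as a careful person would: the job done as asked, in the order asked, and still so for the second after the job is handed in, while the arm keeps its last pose, push and grip.
It also fails if it takes over 72 s, if anything falls off the work surface, if the arm or the gripper's body presses on something with over 40 N, if the wrist force passes 120 N, or if a joint passes its speed limit or range.

## Working session

There is one attempt and no reset: what is moved stays moved. The work goes in short steps, Python scripts to look and compute and a tool call to move; the robot and the scene stay as the last step left them, time stands still between calls to the robot, and variables do not carry over. Pictures are saved under pics/ and viewed, and the job is handed in when it is done.

Besides the shell and the picture viewer there is one more tool, called as name(argument=value, ...) on one line, values as JSON. step_arm: Moves the arm, as the interface text tells. Its arguments: {"type":"object","properties":{"steps":{"type":"array"},"force":{"type":"number"}},"required":["steps"]}

```bash
mkdir -p pics; ls; python3 - <<'E'
from rig import r
import cv2
print(r.get_obs(), r.grip_depth)
for n in ["scene","top"]:
    im,d=r.get_image(n); cv2.imwrite(f"pics/{n}0.png",im)
    print(n,r.camera_params(n))
    for k in ["press_clamp","grip_post","trigger_pad","foot_face","rest_center","jar_center","bag_sealer","scraper_center","tape_center","marker_center"]:
        print(k,[(x["uv"],round(x["score"],2)) for x in r.find_in(k,n)][:3])
E
```

```text
pics
{'clock': 0.0, 'qpos': array([-1.52079328e+00,  2.59351248e-01,  1.53612196e+00,  9.22212405e-06,
        1.34799836e+00, -2.02769569e-01]), 'dq': array([ 2.49614779e-05,  2.58734852e-04, -8.63463381e-04,  1.36074601e-03,
       -2.19469400e-03, -8.25260671e-04]), 'effort': array([ 2.69737611e-04, -4.46031904e+01, -2.90570211e+01, -1.95065004e-04,
        1.15511837e-02,  1.01493009e-05]), 'eef_pos': array([ 0.13756346, -0.53195588,  0.23045466]), 'orientation': array([ 0.70152045,  0.08979224, -0.70141273,  0.08846801]), 'force': array([ 0.00610637, -0.12737843, -0.12016752]), 'torque': array([ 0.04116777,  0.03832177, -0.02037926]), 'opening': 0.9984047918538883} 0.0187
scene {'fx': 568.8179417619376, 'fy': 568.8179417619376, 'cx': 321.79062710822626, 'cy': 251.4871875154115, 'pose': array([[-8.10716804e-01, -2.77519436e-01,  5.15481549e-01,
        -8.48412583e-04],
       [-5.84983509e-01,  3.49302590e-01, -7.31971307e-01,
         9.04369724e-01],
       [ 2.30772245e-02, -8.94969644e-01, -4.45529772e-01,
         6.35359028e-01],
       [ 0.00000000e+00,  0.00000000e+00,  
[... 492 characters left out ...]
9, 'cy': 235.19606272778356, 'pose': array([[ 0.01644862, -0.99586384,  0.08935689,  0.5422388 ],
       [-0.999159  , -0.0130141 ,  0.03888355,  0.02944863],
       [-0.03755982, -0.08992132, -0.99524038,  0.93604046],
       [ 0.        ,  0.        ,  0.        ,  1.        ]])}
press_clamp [([280.3, 312.2], 0.96), ([472.4, 198.0], 0.74)]
grip_post [([277.7, 309.2], 0.78), ([326.9, 308.4], 0.33)]
trigger_pad [([326.2, 308.5], 0.66)]
foot_face [([256.3, 315.5], 0.8)]
rest_center [([194.4, 320.2], 0.96)]
jar_center [([224.3, 319.8], 0.97), ([197.8, 157.5], 0.56)]
bag_sealer []
scraper_center [([197.3, 216.5], 0.75)]
tape_center [([476.2, 203.1], 0.93)]
marker_center [([391.9, 230.0], 0.92)]
```

View pics/scene0.png

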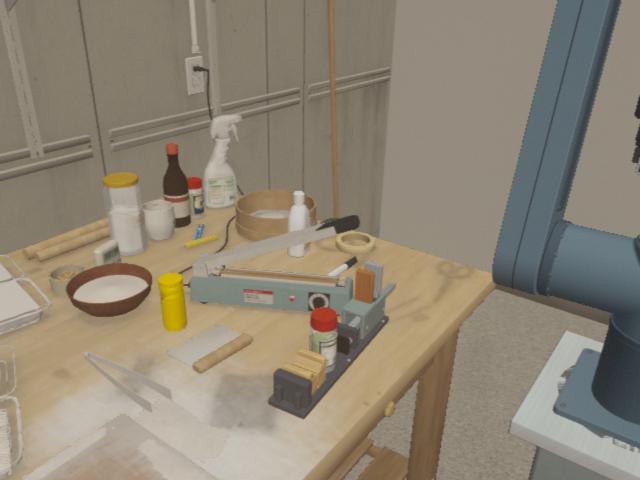

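View pics/top0.png

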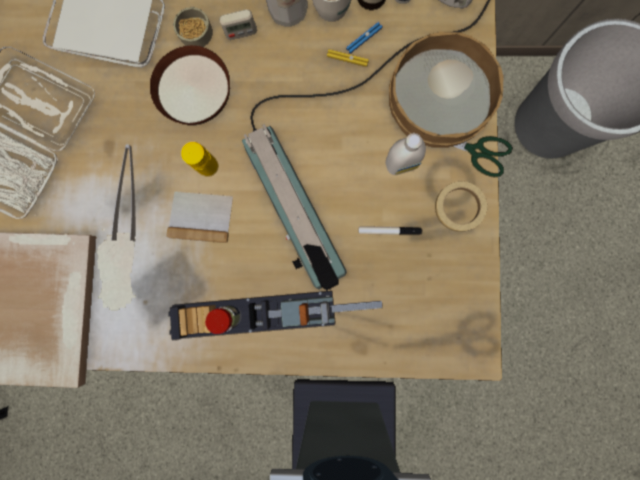

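The jar meant is the one with the red cap between foot and rest, at scene (323,335) and top (220,320). The yellow one at scene (172,302) and top (199,158) is the look-alike. Next I'll measure and enlarge.

```bash
cat > h.py <<'E'
from rig import r
import numpy as np, cv2
def cloud(n):
    im,d=r.get_image(n); P=r.camera_params(n)
    v,u=np.mgrid[0:480,0:640]
    c=np.stack([(u-P['cx'])/P['fx']*d,(v-P['cy'])/P['fy']*d,d],-1)
    w=c@P['pose'][:3,:3].T+P['pose'][:3,3]
    w[d<=0]=np.nan
    return im,d,w
E
python3 - <<'E'
from h import *
for n,box in [("top",(140,270,420,370)),("scene",(230,230,430,430))]:
    im,d,w=cloud(n)
    np.save(f"/tmp/{n}.npy",w)
    x0,y0,x1,y1=box
    c=cv2.resize(im[y0:y1,x0:x1],None,fx=800/(x1-x0) if n=="top" else 3,fy=800/(x1-x0) if n=="top" else 3,interpolation=cv2.INTER_CUBIC)
    cv2.imwrite(f"pics/{n}1.png",c)
    pts=dict(top=[(219,320),(190,320),(302,313),(325,312),(199,155),(175,300),(260,350),(450,300),(277,312),(290,314)],scene=[(323,316),(365,285),(377,272),(325,330),(172,282),(300,365),(230,360)])[n]
    for u,v in pts: print(n,(u,v),w[v,u].round(4))
E
```

```text
top (219, 320) [0.4608 0.2387 0.1188]
top (190, 320) [0.4524 0.3146 0.0456]
top (302, 313) [0.477  0.0892 0.1298]
top (325, 312) [0.4795 0.0489 0.129 ]
top (199, 155) [0.7645 0.2901 0.1093]
top (175, 300) [0.488  0.3621 0.0005]
top (260, 350) [0.3907 0.1827 0.001 ]
top (450, 300) [ 0.4983 -0.2     0.0007]
top (277, 312) [0.4701 0.1459 0.0324]
top (290, 314) [0.4697 0.1166 0.0677]
scene (323, 316) [0.4527 0.252  0.1209]
scene (365, 285) [0.467  0.0962 0.1045]
scene (377, 272) [0.4649 0.0573 0.1163]
scene (325, 330) [0.4424 0.2599 0.1017]
scene (172, 282) [0.7512 0.3155 0.1092]
scene (300, 365) [0.4629 0.3002 0.0452]
scene (230, 360) [ 6.074e-01  3.191e-01 -2.000e-04]
```

```bash
python3 - <<'E'
import numpy as np,cv2
w=np.load('/tmp/top.npy')
m=np.zeros((480,640),bool); m[285:345,160:400]=1
P=w[m]; P=P[~np.isnan(P[:,0])]
def rect(lo,hi,extra=lambda p:np.ones(len(p),bool)):
    q=P[(P[:,2]>lo)&(P[:,2]<hi)]; q=q[extra(q)]
    print(lo,hi,len(q), cv2.minAreaRect((q[:,:2]*1000).astype(np.float32)), 'z',np.median(q[:,2]))
rect(.006,.018); rect(.007,.16,lambda p:p[:,1]>-.0)
rect(.1,.125); rect(.1,.14,lambda p:p[:,1]>0.1);rect(.1,.14,lambda p:p[:,1]<0.1)
rect(.125,.14)
s=np.load('/tmp/scene.npy')
Q=s[230:430,230:430].reshape(-1,3);Q=Q[~np.isnan(Q[:,0])]
P=Q;P=P[(P[:,0]<.48)&(P[:,0]>.2)]
rect(.006,.018);rect(.075,.14,lambda p:p[:,1]>0.1);rect(.075,.14,lambda p:p[:,1]<0.1)
E
```

```text
0.006 0.018 2000 ((461.9775390625, 197.61131286621094), (74.78901672363281, 328.3731994628906), 7.067852973937988) z 0.011437869405618029
0.007 0.16 5877 ((470.34735107421875, 181.05223083496094), (84.38156127929688, 363.9877014160156), 6.396149635314941) z 0.04564355830945077
0.1 0.125 590 ((465.7857666015625, 154.3291015625), (43.94593811035156, 221.5636444091797), 4.371844291687012) z 0.11886987645462055
0.1 0.14 548 ((458.7069091796875, 241.47503662109375), (44.39920425415039, 44.21006774902344), 80.94965362548828) z 0.11891063533775392
0.1 0.14 313 ((475.6614685058594, 69.3128890991211), (36.164371490478516, 50.1695442199707), 6.401652812957764) z 0.12873548460920903
0.125 0.14 271 ((475.4248352050781, 69.24658203125), (35.63755798339844, 49.91560745239258), 6.473147392272949) z 0.12901012328082928
0.006 0.018 1575 ((439.0260009765625, 202.71788024902344), (334.8431396484375, 69.5718765258789), 88.46186828613281) z 0.01211262770356003
0.075 0.14 901 ((470.2369384765625, 187.56475830078125), (44.71537780761719, 167.2456512451172), 14.10311508178711) z 0.10875802797219303
0.075 0.14 655 ((466.4140930175781, 71.48956298828125), (56.503421783447266, 26.943187713623047), 89.96161651611328) z 0.10785630535723578
```

View pics/top1.png

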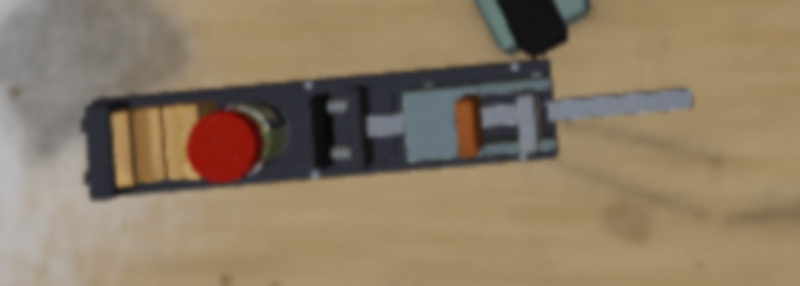

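View pics/scene1.png

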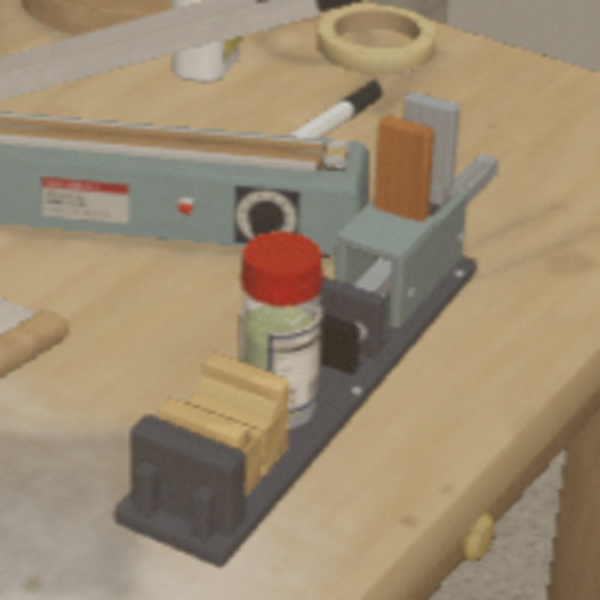

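```bash
python3 - <<'E'
from h import *
from scipy.spatial.transform import Rotation as R
o=r.get_obs(); M=R.from_quat(o['orientation']).as_matrix(); print(M.round(3), o['clock'])
w=np.load('/tmp/top.npy')
# bed edges fit: for each column rows; use height mask > 6mm, connected
th=np.arctan2
q=w[285:345,160:345].reshape(-1,3); q=q[(q[:,2]>.007)&(q[:,1]<.36)&(q[:,1]>.045)]
# side extremes per y bin
xs=[];lo=[];hi=[]
for y in np.arange(.06,.34,.01):
    s=q[(abs(q[:,1]-y)<.005)&(q[:,2]<.018)]
    if len(s)>5: xs.append(y);lo.append(s[:,0].min());hi.append(s[:,0].max())
for a in (lo,hi):
    p=np.polyfit(xs,a,1); res=np.array(a)-np.polyval(p,xs); g=abs(res)<.004; p=np.polyfit(np.array(xs)[g],np.array(a)[g],1)
    print(np.degrees(np.arctan(p[0])),p,g.sum(),len(xs))
# rest top
s=q[(q[:,2]>.05)&(q[:,2]<.066)&(q[:,1]>.26)]; print(s.min(0),s.max(0),cv2.minAreaRect((s[:,:2]*1000).astype(np.float32)))
E
```

```text
[[-0.     0.25  -0.968]
 [ 0.    -0.968 -0.25 ]
 [-1.    -0.    -0.   ]] 1.2
-6.1443796886751185 [-0.10765265  0.44868018] 29 29
-6.070211413039483 [-0.10634335  0.51763845] 28 29
[0.41488028 0.27043719 0.0500036 ] [0.48081884 0.35170457 0.0657685 ] ((448.5440673828125, 311.5779113769531), (63.06765365600586, 79.80779266357422), 3.923042058944702)
```

step_arm(steps=[321,773,0,0,0,1.424,-1,321,773,0,0,0,1.424,-1,321,773,0,0,0,1.424,-1,321,773,0,0,0,1.424,-1,321,773,0,0,0,1.424,-1,321,773,0,0,0,1.424,-1,321,773,0,0,0,1.424,-1,321,773,0,0,0,1.424,-1,321,773,0,0,0,1.424,-1,321,773,0,0,0,1.424,-1], force=30)

```text
clock: 2.2
eef_pos: [0.3297, -0.069, 0.2318]
orientation: [0.472, 0.526, -0.472, 0.527]
force: [1.3, -1.0, 0.3]
opening: 1.002
```

step_arm(steps=[128,305,0,0,0,0,-1,128,305,0,0,0,0,-1,128,305,0,0,0,0,-1,128,305,0,0,0,0,-1,128,305,0,0,0,0,-1,128,305,0,0,0,0,-1,128,305,0,0,0,0,-1,128,305,0,0,0,0,-1,128,305,0,0,0,0,-1])

```text
clock: 3.1
eef_pos: [0.4569, 0.2345, 0.2308]
orientation: [0.472, 0.526, -0.473, 0.526]
force: [0.1, -0.1, -0.0]
opening: 0.996
```

```bash
python3 - <<'E'
from h import *
from scipy.spatial.transform import Rotation as R
o=r.get_obs(); M=R.from_quat(o['orientation']).as_matrix(); print(o['eef_pos'],M[:,1].round(4),M[:,0].round(4), o['clock'])
im,d,w=cloud("wrist"); cv2.imwrite("pics/w1.png",im)
q=w.reshape(-1,3); q=q[(q[:,2]>.11)&(q[:,2]<.13)&(abs(q[:,1]-.24)<.06)&(abs(q[:,0]-.46)<.05)]
print(len(q),cv2.minEnclosingCircle((q[:,:2]*1000).astype(np.float32)),np.median(q[:,2]))
E
```

```text
[0.45694905 0.23451206 0.23084756] [ 0.9942  0.1076 -0.0012] [-1.1e-03 -8.0e-04 -1.0e+00] 3.1
3585 ((456.70733642578125, 244.60520935058594), 22.499561309814453) 0.11949597236516168
```

View pics/w1.png

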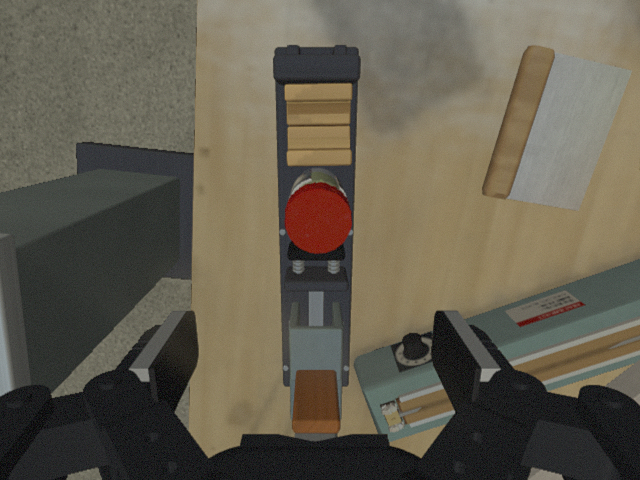

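step_arm(steps=[1,9,0,0,0,0,-1,1,9,-50,0,0,0,-1,1,9,-100,0,0,0,-1,1,9,-140,0,0,0,-1,1,9,-165,0,0,0,-1,1,9,-171,0,0,0,-1,1,9,-171,0,0,0,-1])

```text
clock: 3.85
eef_pos: [0.4582, 0.2427, 0.0602]
orientation: [0.473, 0.526, -0.474, 0.525]
force: [0.3, -0.4, 1.1]
opening: 1.0
```

step_arm(steps=[0,0,0,0,0,0,1,0,0,0,0,0,0,1,0,0,0,0,0,0,1,0,0,0,0,0,0,1,0,0,0,0,0,0,1,0,0,0,0,0,0,1,0,0,0,0,0,0,1,0,0,0,0,0,0,1], force=30)

```text
clock: 4.65
eef_pos: [0.4591, 0.2434, 0.062]
orientation: [0.473, 0.525, -0.472, 0.526]
force: [-1.4, -1.0, 7.3]
opening: 0.519
```

step_arm(steps=[0,0,15,0,0,0,1,0,0,40,0,0,0,1,0,0,70,0,0,0,1,0,0,85,0,0,0,1,0,0,85,0,0,0,1,0,0,85,0,0,0,1])

```text
clock: 5.25
eef_pos: [0.4582, 0.2432, 0.1453]
orientation: [0.473, 0.526, -0.473, 0.526]
force: [0.8, 0.4, -1.3]
opening: 0.511
```

```bash
python3 - <<'E'
from h import *
o=r.get_obs(); print(o['eef_pos'],o['force'],o['opening'])
im,d,w=cloud("top"); cv2.imwrite("pics/t2.png",cv2.resize(im[180:380,120:387],None,fx=3,fy=3)); np.save('/tmp/top2.npy',w)
im,d,w=cloud("scene"); cv2.imwrite("pics/s2.png",cv2.resize(im[220:440,180:440],None,fx=2.7,fy=2.7))
E
```

```text
[0.45815785 0.24322787 0.14531298] [ 0.77548007  0.39221883 -1.27178622] 0.5110630360256182
```

View pics/s2.png

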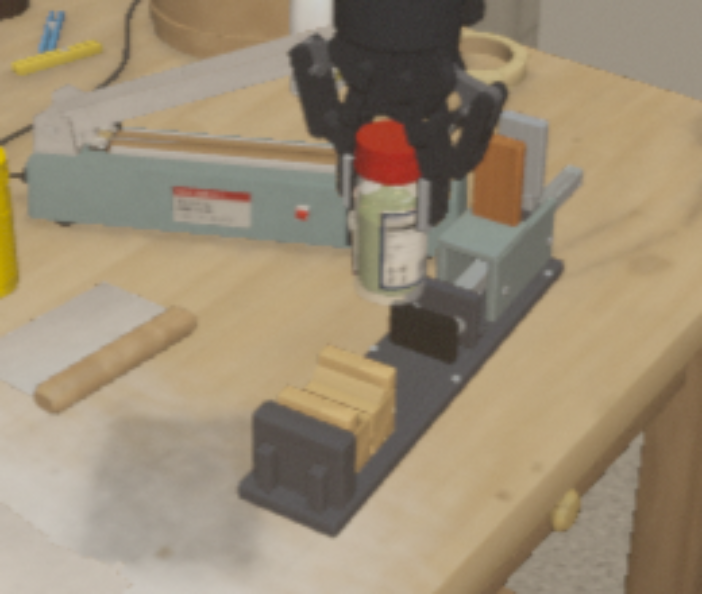

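View pics/t2.png

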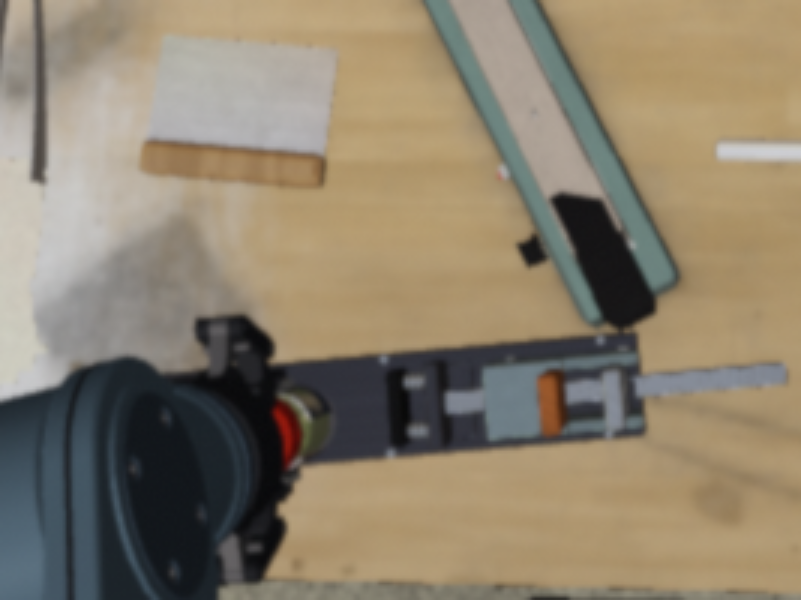

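step_arm(steps=[40,0,0,0,0,0,1,80,0,0,0,0,0,1,95,0,0,0,0,0,1,95,0,-30,0,0,0,1,95,0,-60,0,0,0,1,95,0,-80,0,0,0,1,95,0,-88,0,0,0,1,95,0,-92,0,0,0,1,95,0,-94,0,0,0,1,95,0,-94,0,0,0,1])

```text
clock: 6.35
eef_pos: [0.5539, 0.2434, 0.052]
orientation: [0.473, 0.526, -0.472, 0.526]
force: [-0.9, -0.2, -1.0]
opening: 0.517
```

step_arm(steps=[0,0,-1,0,0,0,1,0,0,-1,0,0,0,1])

```text
clock: 6.55
eef_pos: [0.5538, 0.2434, 0.0512]
orientation: [0.473, 0.525, -0.472, 0.526]
force: [0.0, -0.0, -1.3]
opening: 0.514
```

step_arm(steps=[0,0,-1,0,0,0,1,0,0,-1,0,0,0,1])

```text
clock: 6.75
eef_pos: [0.5537, 0.2435, 0.05]
orientation: [0.473, 0.526, -0.472, 0.526]
force: [-0.8, 0.7, 1.9]
opening: 0.514
```

step_arm(steps=[0,0,0,0,0,0,0.4,0,0,0,0,0,0,-0.2,0,0,0,0,0,0,-1,0,0,0,0,0,0,-1,0,0,0,0,0,0,-1,0,0,0,0,0,0,-1])

```text
clock: 7.35
eef_pos: [0.5533, 0.2432, 0.0492]
orientation: [0.473, 0.526, -0.473, 0.526]
force: [1.0, 0.7, -0.0]
opening: 0.998
```

step_arm(steps=[0,0,20,0,0,0,-1,0,0,60,0,0,0,-1,0,0,110,0,0,0,-1,0,0,160,0,0,0,-1,0,0,180,0,0,0,-1,0,0,180,0,0,0,-1])

```text
clock: 7.95
eef_pos: [0.5555, 0.2438, 0.234]
orientation: [0.475, 0.524, -0.47, 0.528]
force: [-0.0, -0.7, 0.1]
opening: 0.998
```

```bash
python3 - <<'E'
from h import *
w=np.load('/tmp/top.npy').reshape(-1,3)
for lo,hi in [(.06,.1),(.1,.15),(.15,.2),(.2,.3),(.3,.6)]:
    q=w[(w[:,2]>lo)&(w[:,2]<hi)&(w[:,1]>-.1)&(w[:,1]<.22)&(w[:,0]>.505)&(w[:,0]<.8)]
    if len(q): print(lo,hi,len(q),q.min(0),q.max(0), q[q[:,0].argmin()])
E
```

```text
0.06 0.1 516 [ 0.52880129 -0.0997376   0.06001623] [0.79998707 0.20795055 0.09992832] [0.52880129 0.06669776 0.06026928]
0.1 0.15 1478 [ 0.6265392  -0.09988455  0.10005362] [0.79845751 0.18393024 0.14997196] [0.6265392  0.10815035 0.1499624 ]
0.15 0.2 1471 [ 0.51986161 -0.09995122  0.15000692] [0.79174347 0.12283655 0.19999237] [0.51986161 0.04618583 0.19546457]
0.2 0.3 341 [0.52161787 0.02695346 0.20000464] [0.56017937 0.06100078 0.21036579] [0.52161787 0.04608973 0.20078662]
```

step_arm(steps=[-79,-165,0,0,0,-1.571,-1,-79,-165,0,0,0,-1.571,-1,-79,-165,0,0,0,-1.571,-1,-79,-165,0,0,0,-1.571,-1,-79,-165,0,0,0,-1.571,-1,-79,-165,0,0,0,-1.571,-1,-79,-165,0,0,0,-1.571,-1,-79,-165,0,0,0,-1.571,-1,-79,-165,0,0,0,-1.571,-1,-79,-165,0,0,0,-1.571,-1])

```text
clock: 8.95
eef_pos: [0.4734, 0.0782, 0.2276]
orientation: [-0.703, -0.06, 0.706, -0.06]
force: [0.5, 0.2, -0.6]
opening: 0.997
```

step_arm(steps=[0,0,0,0,0,-0.072,-1,0,0,0,0,0,-0.072,-1,0,0,0,0,0,-0.072,-1])

```text
clock: 9.25
eef_pos: [0.4737, 0.0782, 0.2282]
orientation: [-0.705, -0.038, 0.707, -0.038]
force: [-0.2, 0.1, 0.4]
opening: 1.0
```

```bash
python3 - <<'E'
from h import *
from scipy.spatial.transform import Rotation as R
o=r.get_obs(); M=R.from_quat(o['orientation']).as_matrix(); print(o['eef_pos'],M.round(3),o['qpos'])
print(r.camera_params("wrist")['pose'].round(4))
im,d,w=cloud("wrist"); cv2.imwrite("pics/w2.png",im)
q=w.reshape(-1,3); q=q[(q[:,2]>.122)&(q[:,2]<.14)&(abs(q[:,1]-.07)<.05)&(abs(q[:,0]-.475)<.04)]
print(len(q),cv2.minAreaRect((q[:,:2]*1000).astype(np.float32)),np.median(q[:,2]))
im,d,w=cloud("top"); cv2.imwrite("pics/t3.png",cv2.resize(im[180:380,120:387],None,fx=3,fy=3)); np.save('/tmp/top3.npy',w)
im,d,w=cloud("scene"); cv2.imwrite("pics/s3.png",cv2.resize(im[200:440,150:440],None,fx=2.5,fy=2.5))
E
```

```text
[0.47371784 0.0782485  0.228199  ] [[-0.002  0.107 -0.994]
 [ 0.    -0.994 -0.107]
 [-1.    -0.     0.002]] [-6.91378977e-02  1.35679331e-01  1.69795421e+00 -3.70160351e-05
  1.31003775e+00  1.39474791e+00]
[[ 1.067e-01 -9.499e-01 -2.939e-01  5.473e-01]
 [-9.943e-01 -1.020e-01 -3.120e-02  8.710e-02]
 [-3.000e-04  2.955e-01 -9.553e-01  3.702e-01]
 [ 0.000e+00  0.000e+00  0.000e+00  1.000e+00]]
2082 ((474.7591857910156, 71.81678009033203), (36.040592193603516, 50.11907196044922), 5.878857135772705) 0.12945364549769287
```

View pics/w2.png

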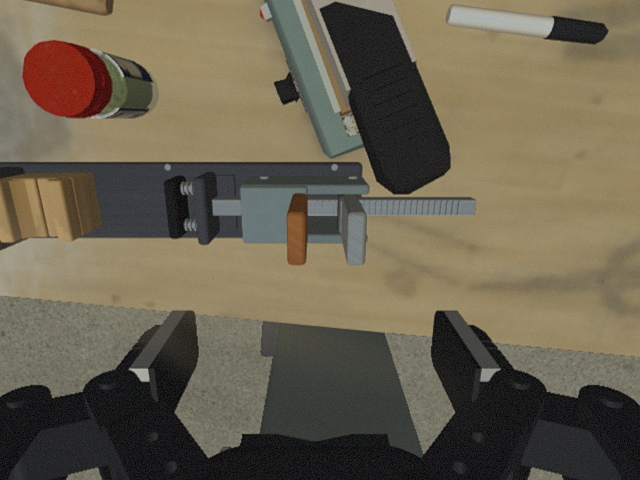

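View pics/s3.png

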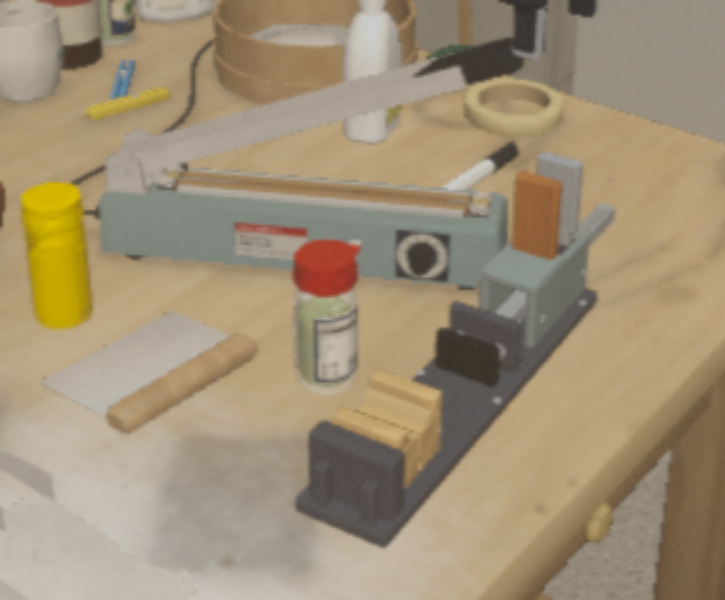

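View pics/t3.png

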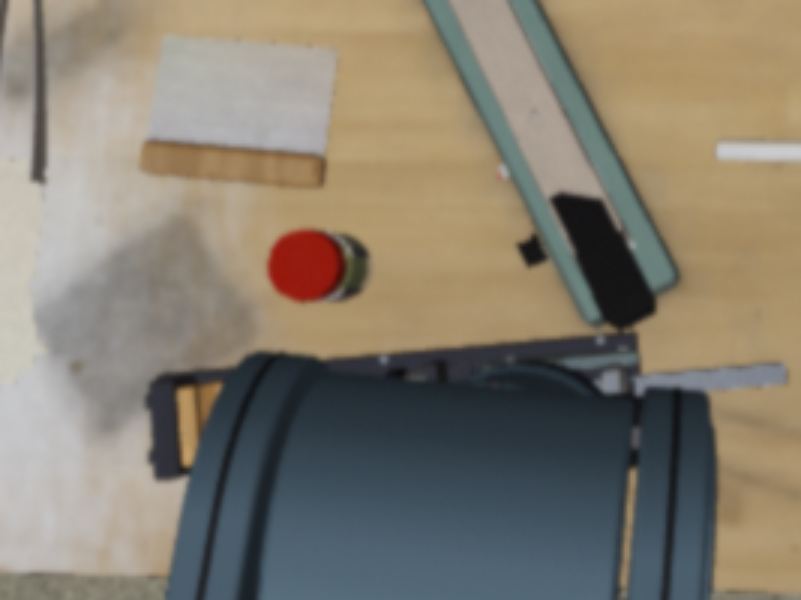

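step_arm(steps=[0,2,0,0,0,1.5,-1,0,2,0,0,0,1.5,-1,0,2,0,0,0,1.5,-1,0,2,0,0,0,1.5,-1,0,2,0,0,0,1.5,-1,0,2,0,0,0,1.5,-1,0,2,0,0,0,1.5,-1,0,2,0,0,0,1.5,-1,0,2,0,0,0,1.5,-1,0,2,0,0,0,1.5,-1])

```text
clock: 10.4
eef_pos: [0.4743, 0.0803, 0.2292]
orientation: [0.49, 0.51, -0.49, 0.51]
force: [0.2, -0.7, 0.7]
opening: 1.001
```

step_arm(steps=[0,0,0,0,0,1.6416,-1,0,0,0,0,0,1.6416,-1,0,0,0,0,0,1.6416,-1,0,0,0,0,0,1.6416,-1,0,0,0,0,0,1.6416,-1,0,0,0,0,0,1.6416,-1,0,0,0,0,0,1.6416,-1,0,0,0,0,0,1.6416,-1,0,0,0,0,0,1.6416,-1,0,0,0,0,0,1.6416,-1])

```text
clock: 11.4
eef_pos: [0.4743, 0.0802, 0.2292]
orientation: [0.01, 0.707, -0.011, 0.707]
force: [-0.3, -0.6, 0.1]
opening: 0.998
```

step_arm(steps=[2,0,0,0,0,0.15,-1,2,0,0,0,0,0.15,-1])

```text
clock: 11.6
eef_pos: [0.4765, 0.0802, 0.2292]
orientation: [-0.041, 0.706, 0.041, 0.706]
force: [-1.0, -0.4, -0.7]
opening: 1.001
```

```bash
python3 - <<'E'
from h import *
from scipy.spatial.transform import Rotation as R
o=r.get_obs(); M=R.from_quat(o['orientation']).as_matrix(); print(o['clock'],o['eef_pos'],M.round(3),o['qpos'])
E
```

```text
11.6 [0.47648621 0.08022056 0.22924117] [[ 0.    -0.115  0.993]
 [-0.     0.993  0.115]
 [-1.    -0.     0.   ]] [-6.45518969e-02  1.39089489e-01  1.69127935e+00 -2.85997769e-05
  1.31108791e+00 -1.75058448e+00]
```

step_arm(steps=[2,0,0,0.028,-0.26,-0.008,-1,2,0,0,0.028,-0.26,-0.008,-1,2,0,-10,0.028,-0.26,-0.008,-1,2,0,-10,0.028,-0.26,-0.008,-1])

```text
clock: 12.0
eef_pos: [0.4771, 0.0802, 0.2182]
orientation: [-0.031, 0.609, 0.041, 0.791]
force: [0.7, -0.5, 0.0]
opening: 1.002
```

```bash
python3 - <<'E'
from h import *
from scipy.spatial.transform import Rotation as R
o=r.get_obs(); M=R.from_quat(o['orientation']).as_matrix(); print(o['clock'],o['eef_pos'],M.round(3))
im,d,w=cloud("wrist"); cv2.imwrite("pics/w3.png",im);np.save('/tmp/w3.npy',w)
q=w.reshape(-1,3); q=q[(q[:,2]>.122)&(q[:,2]<.14)&(abs(q[:,1]-.07)<.05)&(abs(q[:,0]-.475)<.04)]
print(len(q),cv2.minAreaRect((q[:,:2]*1000).astype(np.float32)),np.median(q[:,2]))
E
```

```text
12.0 [0.47709725 0.08017008 0.21823596] [[ 0.254 -0.102  0.962]
 [ 0.026  0.995  0.099]
 [-0.967  0.     0.255]]
2413 ((475.1241760253906, 71.8553237915039), (36.14485549926758, 50.012264251708984), 6.177824974060059) 0.12975235445257835
```

View pics/w3.png

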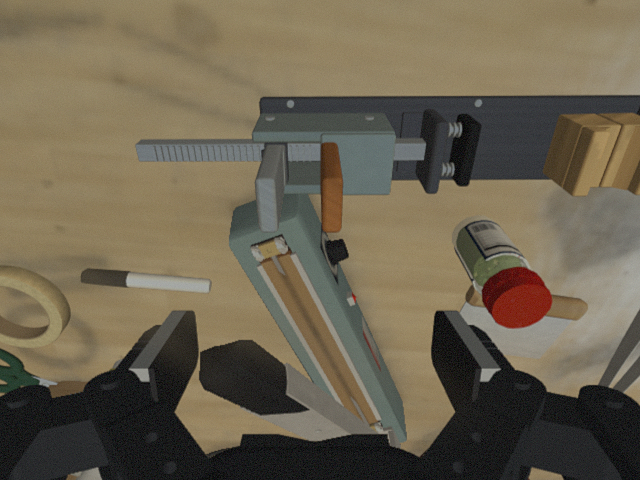

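step_arm(steps=[1,1,-30,0,0,0,-1,1,1,-60,0,0,0,-1,1,1,-85,0,0,0,-1,1,1,-105,0,0,0,-1,1,1,-120,0,0,0,-1])

```text
clock: 12.55
eef_pos: [0.4802, 0.0812, 0.0978]
orientation: [-0.032, 0.609, 0.041, 0.791]
force: [0.3, -0.1, 0.6]
opening: 0.999
```

step_arm(steps=[0,0,-10,0,0,0,-1,0,0,-18,0,0,0,-1,0,0,-18,0,0,0,-1])

```text
clock: 12.85
eef_pos: [0.4794, 0.0813, 0.0804]
orientation: [-0.032, 0.609, 0.042, 0.792]
force: [-0.4, -0.6, -0.5]
opening: 1.004
```

```bash
python3 - <<'E'
from h import *
o=r.get_obs(); print(o['clock'],o['eef_pos'],o['force'])
im,d,w=cloud("scene"); cv2.imwrite("pics/s4.png",cv2.resize(im[150:400,230:500],None,fx=2.4,fy=2.4))
E
```

```text
12.85 [0.47936773 0.08129256 0.0804013 ] [-0.40878333 -0.63343321 -0.4545212 ]
```

View pics/s4.png

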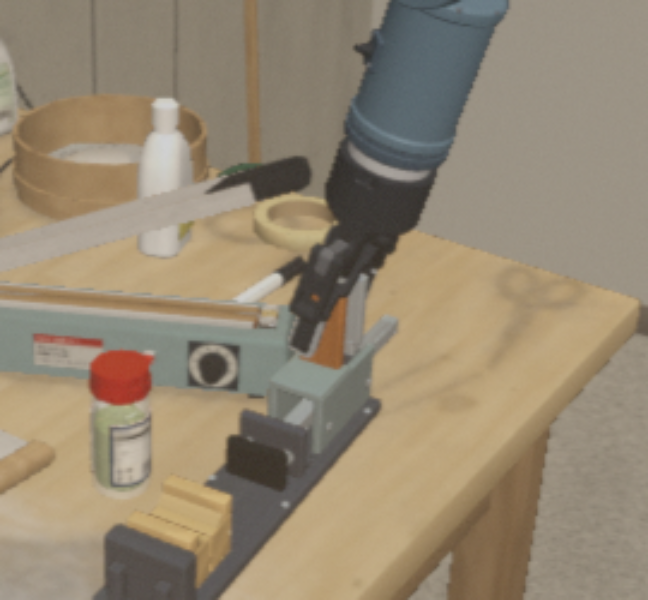

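step_arm(steps=[0,0,0,0,0,0,-0.4,0,0,0,0,0,0,-0.1,0,0,0,0,0,0,0.1,0,0,0,0,0,0,0.3,0,0,0,0,0,0,0.4,0,0,0,0,0,0,0.4,0,0,0,0,0,0,0.4], force=20)

```text
clock: 13.6
eef_pos: [0.4812, 0.0808, 0.0836]
orientation: [-0.033, 0.606, 0.041, 0.794]
force: [-3.6, -1.8, 10.5]
opening: 0.371
```

step_arm(steps=[0,0,0,0,0,0,0,0,0,0,0,0,0,-0.4,0,0,0,0,0,0,-0.8,0,0,0,0,0,0,-0.8,0,0,0,0,0,0,-0.8,0,0,0,0,0,0,-0.8])

```text
clock: 14.2
eef_pos: [0.479, 0.0815, 0.0811]
orientation: [-0.032, 0.608, 0.042, 0.792]
force: [0.7, -0.8, -0.0]
opening: 0.897
```

```bash
cat > foot.py <<'E'
from h import *
import sys
o=r.get_obs(); print(o['clock'],o['eef_pos'],o['force'],o['opening'])
tag=sys.argv[1]
im,d,w=cloud("scene"); cv2.imwrite(f"pics/s{tag}.png",cv2.resize(im[290:420,260:400],None,fx=5,fy=4.6)); 
u=np.array([-.1063,.9943]); v=np.array([.9943,.1063]); org=np.array([.4622,.1960])
def fr(w): 
    q=w.reshape(-1,3); q=q[~np.isnan(q[:,0])]; a=q[:,:2]-org
    return np.c_[a@u,a@v,q[:,2]]
q=fr(w)
for name,lo,hi in [("foot",-.03,.075),("rest",.06,.14)]:
    s=q[(abs(q[:,1])<.018)&(q[:,2]>.022)&(q[:,2]<.044 if name=="foot" else q[:,2]<.055)&(q[:,0]>lo)&(q[:,0]<hi)]
    h,e=np.histogram(s[:,0],np.arange(lo,hi+.002,.002)); print(name,[(round(float(b)*1000),int(n)) for n,b in zip(h,e) if n>8])
im,d,w=cloud("top"); cv2.imwrite(f"pics/t{tag}.png",cv2.resize(im[280:350,160:350],None,fx=4,fy=4)); q=fr(w)
for lo,hi in [(.040,.055),(.055,.07)]:
    s=q[(abs(q[:,1])<.02)&(q[:,2]>lo)&(q[:,2]<hi)&(q[:,0]>-.06)]
    h,e=np.histogram(s[:,0],np.arange(-.06,.16,.004)); print(lo,[(round(float(b)*1000),int(n)) for n,b in zip(h,e) if n>3])
E
python3 foot.py 5
```

```text
14.2 [0.47903696 0.08146767 0.08114951] [ 0.68696027 -0.83035993 -0.03586361] 0.8974064650735195
foot [(-8, 43), (-6, 22), (16, 23), (18, 94), (20, 64)]
rest [(88, 20), (90, 21), (92, 28), (94, 35), (96, 24), (98, 23), (100, 20), (102, 14), (104, 30), (106, 10), (108, 11)]
0.04 [(-20, 42), (-16, 30), (-12, 27), (4, 15), (8, 47), (12, 42), (16, 12), (72, 33), (76, 11), (88, 16), (92, 28), (96, 38), (100, 42), (104, 43), (108, 40), (112, 51), (116, 49), (120, 50), (136, 15), (140, 6)]
0.055 [(-20, 8), (-16, 13), (-12, 7), (72, 11), (76, 51), (80, 43), (84, 36), (120, 28), (124, 46), (128, 43), (132, 28), (136, 28), (140, 38), (144, 40), (148, 44), (152, 24)]
```

View pics/s5.png

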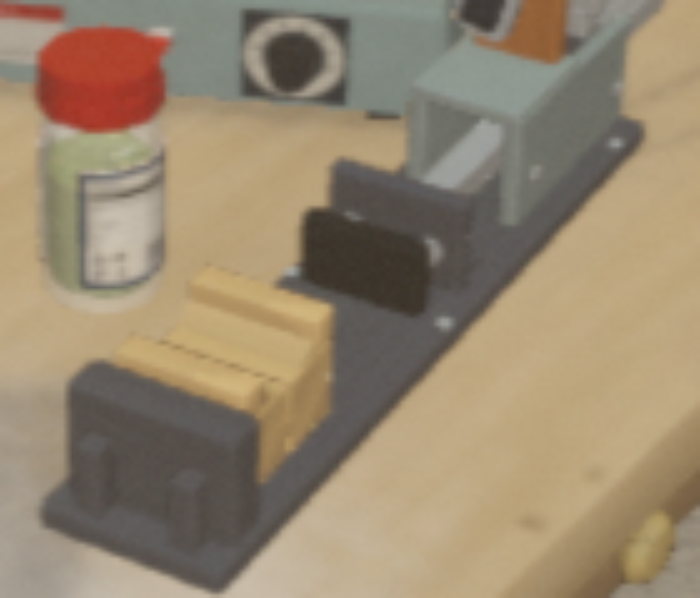

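View pics/t5.png

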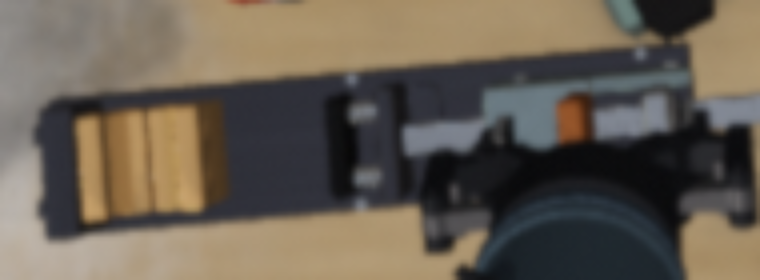

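step_arm(steps=[0,0,0,0,0,0,-0.3,0,0,0,0,0,0,0,0,0,0,0,0,0,0.2,0,0,0,0,0,0,0.4,0,0,0,0,0,0,0.4,0,0,0,0,0,0,0.4,0,0,0,0,0,0,0.4])

```text
clock: 15.0
eef_pos: [0.4807, 0.0808, 0.0828]
orientation: [-0.033, 0.607, 0.041, 0.793]
force: [-3.6, -3.6, 10.9]
opening: 0.365
```

step_arm(steps=[0,0,0,0,0,0,0,0,0,0,0,0,0,-0.4,0,0,0,0,0,0,-0.8,0,0,0,0,0,0,-0.8,0,0,0,0,0,0,-0.8])

```text
clock: 15.5
eef_pos: [0.4789, 0.0816, 0.081]
orientation: [-0.032, 0.608, 0.042, 0.792]
force: [0.3, 0.3, 0.2]
opening: 0.897
```

step_arm(steps=[0,0,0,0,0,0,-0.3,0,0,0,0,0,0,0,0,0,0,0,0,0,0.2,0,0,0,0,0,0,0.4,0,0,0,0,0,0,0.4,0,0,0,0,0,0,0.4,0,0,0,0,0,0,0.4])

```text
clock: 16.2
eef_pos: [0.4806, 0.0808, 0.0827]
orientation: [-0.033, 0.607, 0.041, 0.793]
force: [-3.2, -4.3, 11.3]
opening: 0.372
```

step_arm(steps=[0,0,0,0,0,0,0,0,0,0,0,0,0,-0.4,0,0,0,0,0,0,-0.8,0,0,0,0,0,0,-0.8,0,0,0,0,0,0,-0.8])

```text
clock: 16.7
eef_pos: [0.4789, 0.0816, 0.081]
orientation: [-0.032, 0.608, 0.042, 0.792]
force: [-0.1, 0.4, 0.3]
opening: 0.903
```

```bash
python3 foot.py 6
```

```text
16.7 [0.47887216 0.08160727 0.08100737] [-0.10679024  0.43276109  0.26522299] 0.9025676402843246
foot [(20, 10), (22, 43), (24, 29), (46, 11), (48, 58), (50, 31)]
rest [(88, 21), (90, 22), (92, 35), (94, 25), (96, 27), (98, 24), (100, 18), (102, 18), (104, 23), (106, 16)]
0.04 [(8, 25), (12, 39), (16, 26), (20, 10), (36, 43), (40, 43), (44, 34), (72, 27), (76, 20), (88, 18), (92, 27), (96, 39), (100, 38), (104, 47), (108, 43), (112, 50), (116, 50), (120, 47), (124, 4), (136, 19), (148, 6), (152, 4)]
0.055 [(12, 15), (16, 17), (72, 9), (76, 52), (80, 44), (84, 36), (120, 23), (124, 47), (128, 47), (132, 27), (136, 25), (140, 45), (144, 41), (148, 35), (152, 21)]
```

View pics/s6.png

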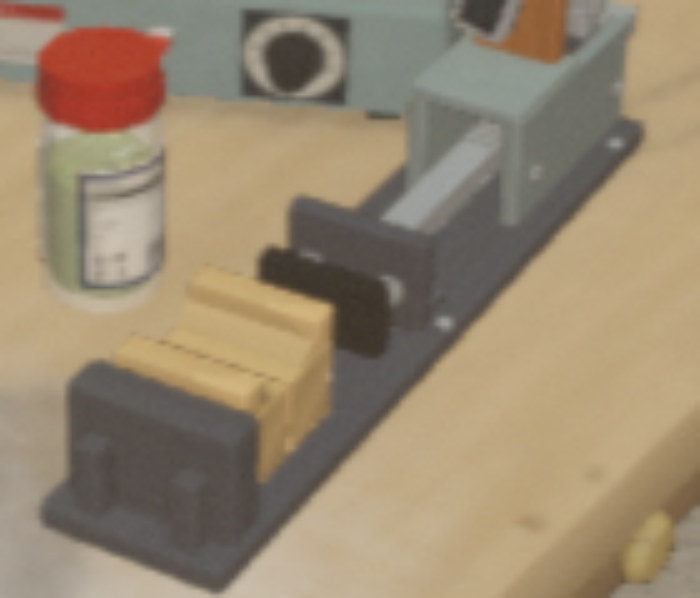

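View pics/t6.png

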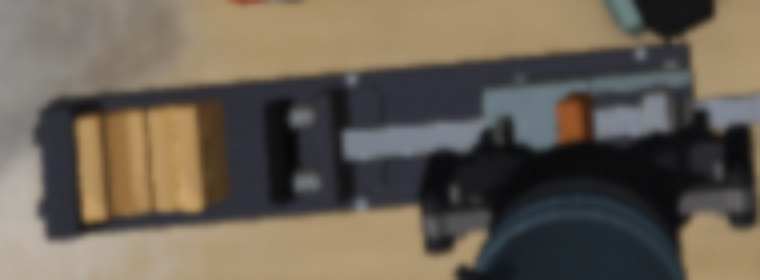

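step_arm(steps=[0,0,0,0,0,0,-0.3,0,0,0,0,0,0,0,0,0,0,0,0,0,0.2,0,0,0,0,0,0,0.4,0,0,0,0,0,0,0.4,0,0,0,0,0,0,0.4,0,0,0,0,0,0,0.4])

```text
clock: 17.5
eef_pos: [0.4807, 0.0808, 0.0828]
orientation: [-0.033, 0.607, 0.041, 0.793]
force: [-2.4, -2.8, 11.1]
opening: 0.369
```

step_arm(steps=[0,0,0,0,0,0,0,0,0,0,0,0,0,-0.4,0,0,0,0,0,0,-0.8,0,0,0,0,0,0,-0.8,0,0,0,0,0,0,-0.8])

```text
clock: 18.0
eef_pos: [0.4789, 0.0816, 0.081]
orientation: [-0.032, 0.608, 0.042, 0.792]
force: [0.4, -0.4, 0.7]
opening: 0.895
```

```bash
python3 foot.py 7
```

```text
18.0 [0.47887922 0.08158961 0.08102869] [ 0.40256881 -0.37590764  0.66293479] 0.8952263847394559
foot [(-30, 9), (-22, 11), (-12, 11), (36, 32), (38, 46), (40, 10)]
rest [(60, 20), (62, 14), (64, 11), (88, 23), (90, 23), (92, 33), (94, 25), (96, 29), (98, 29), (100, 16), (102, 16), (104, 21), (106, 16), (108, 9)]
0.04 [(24, 47), (28, 22), (32, 29), (36, 5), (52, 54), (56, 41), (60, 20), (72, 22), (76, 22), (88, 14), (92, 32), (96, 36), (100, 42), (104, 40), (108, 47), (112, 46), (116, 55), (120, 51), (136, 16), (144, 5), (152, 4)]
0.055 [(24, 4), (28, 17), (32, 12), (72, 11), (76, 50), (80, 41), (84, 37), (120, 25), (124, 43), (128, 42), (132, 29), (136, 35), (140, 37), (144, 40), (148, 38), (152, 25)]
```

View pics/s7.png

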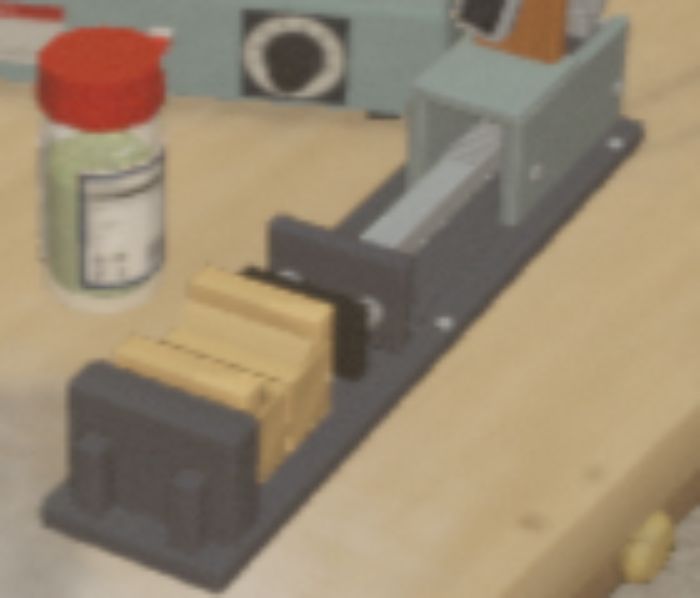

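View pics/t7.png

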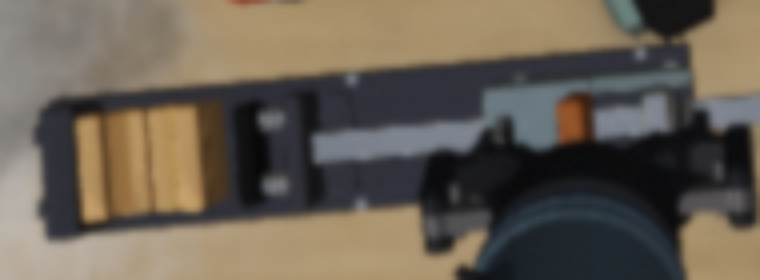

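step_arm(steps=[0,0,0,0,0,0,-0.5,0,0,0,0,0,0,-0.3,0,0,0,0,0,0,-0.1,0,0,0,0,0,0,0,0,0,0,0,0,0,0.1,0,0,0,0,0,0,0.15,0,0,0,0,0,0,0.2,0,0,0,0,0,0,0.2])

```text
clock: 18.9
eef_pos: [0.4808, 0.08, 0.0824]
orientation: [-0.033, 0.607, 0.041, 0.793]
force: [-1.2, -7.9, 5.8]
opening: 0.405
```

step_arm(steps=[0,0,0,0,0,0,0.3,0,0,0,0,0,0,0.4,0,0,0,0,0,0,0.4,0,0,0,0,0,0,0.4])

```text
clock: 19.3
eef_pos: [0.4806, 0.0808, 0.0826]
orientation: [-0.033, 0.607, 0.041, 0.793]
force: [-2.9, -3.7, 8.3]
opening: 0.368
```

```bash
python3 foot.py 8
```

```text
19.3 [0.48059331 0.08077235 0.08255679] [-2.92799628 -3.74190093  8.27203596] 0.3681870001248694
foot [(-26, 9), (-16, 9), (-10, 10), (-6, 9), (0, 11), (4, 10), (10, 10), (50, 9), (52, 43), (54, 10)]
rest [(88, 9), (90, 19), (92, 27), (94, 27), (96, 33), (98, 30), (100, 26), (102, 14), (104, 18), (106, 18), (108, 17)]
0.04 [(40, 58), (44, 27), (48, 22), (64, 28), (68, 43), (72, 39), (76, 40), (92, 30), (96, 34), (100, 41), (104, 40), (108, 46), (112, 42), (116, 50), (120, 53), (124, 20), (140, 4)]
0.055 [(40, 7), (44, 16), (48, 4), (76, 50), (80, 38), (84, 42), (88, 13), (124, 52), (128, 45), (132, 39), (136, 30), (140, 41), (144, 48), (148, 36), (152, 23)]
```

View pics/s8.png

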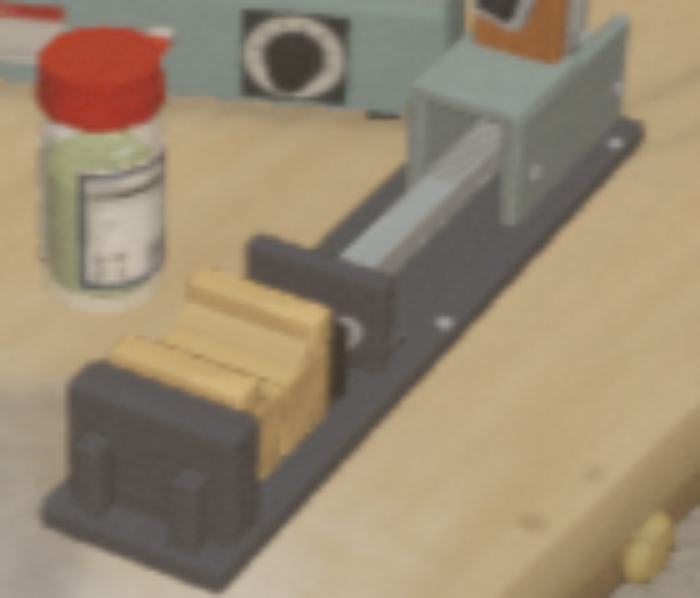

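View pics/t8.png

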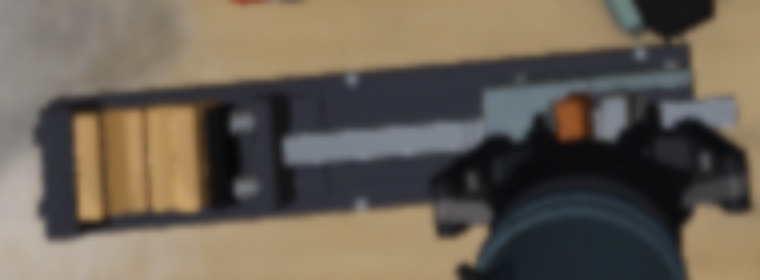

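step_arm(steps=[0,0,0,0,0,0,0.1,0,0,0,0,0,0,-0.2,0,0,0,0,0,0,-0.5,0,0,0,0,0,0,-0.8,0,0,0,0,0,0,-0.8,0,0,0,0,0,0,-0.8])

```text
clock: 20.0
eef_pos: [0.4789, 0.0816, 0.0811]
orientation: [-0.032, 0.608, 0.042, 0.792]
force: [0.2, -0.2, -0.1]
opening: 0.896
```

```bash
python3 foot.py 9
```

```text
20.0 [0.47891958 0.08161716 0.08107555] [ 0.23137233 -0.23203126 -0.07836089] 0.8956523559040858
foot [(-30, 9), (-22, 9), (-10, 10), (-6, 9), (4, 10), (8, 9), (18, 9), (50, 14), (52, 32), (54, 10)]
rest [(90, 28), (92, 32), (94, 30), (96, 27), (98, 34), (100, 18), (102, 15), (104, 15), (106, 22), (108, 17)]
0.04 [(40, 56), (44, 27), (48, 18), (64, 27), (68, 43), (72, 41), (76, 36), (92, 31), (96, 36), (100, 40), (104, 46), (108, 41), (112, 44), (116, 54), (120, 51), (124, 19), (136, 5), (140, 4), (144, 7), (152, 5)]
0.055 [(40, 6), (44, 17), (48, 7), (76, 47), (80, 42), (84, 44), (88, 10), (124, 53), (128, 39), (132, 43), (136, 30), (140, 37), (144, 38), (148, 41), (152, 18)]
```

step_arm(steps=[0,0,0,0,0,0,-0.6,0,0,0,0,0,0,-0.5,0,0,0,0,0,0,-0.4,0,0,0,0,0,0,-0.4,0,0,0,0,0,0,-0.4])

```text
clock: 20.6
eef_pos: [0.4798, 0.0804, 0.0818]
orientation: [-0.033, 0.608, 0.041, 0.792]
force: [-2.7, -6.6, 3.9]
opening: 0.7
```

step_arm(steps=[0,0,0,0,0,0,-0.35,0,0,0,0,0,0,-0.35])

```text
clock: 20.8
eef_pos: [0.4799, 0.0801, 0.0819]
orientation: [-0.033, 0.608, 0.041, 0.793]
force: [-2.4, -7.9, 4.7]
opening: 0.679
```

step_arm(steps=[0,0,0,0,0,0,-0.3,0,0,0,0,0,0,-0.3])

```text
clock: 21.0
eef_pos: [0.4801, 0.0799, 0.082]
orientation: [-0.033, 0.607, 0.041, 0.793]
force: [-3.8, -9.8, 5.8]
opening: 0.652
```

step_arm(steps=[0,0,0,0,0,0,-0.25,0,0,0,0,0,0,-0.25])

```text
clock: 21.2
eef_pos: [0.4802, 0.0797, 0.0821]
orientation: [-0.033, 0.607, 0.041, 0.793]
force: [-1.8, -11.9, 6.6]
opening: 0.631
```

step_arm(steps=[0,0,0,0,0,0,-0.2,0,0,0,0,0,0,-0.2])

```text
clock: 21.4
eef_pos: [0.4803, 0.0795, 0.0822]
orientation: [-0.033, 0.607, 0.041, 0.793]
force: [-3.5, -12.5, 7.5]
opening: 0.605
```

step_arm(steps=[0,0,0,0,0,0,-0.15,0,0,0,0,0,0,-0.15])

```text
clock: 21.6
eef_pos: [0.4805, 0.0793, 0.0824]
orientation: [-0.033, 0.607, 0.041, 0.793]
force: [-4.4, -13.6, 8.0]
opening: 0.575
```

```bash
python3 foot.py 10
```

```text
21.6 [0.48052756 0.07930623 0.08236569] [ -4.44302138 -13.6318311    7.95600389] 0.5754363470871225
foot [(-30, 9), (-18, 9), (-16, 10), (-12, 10), (0, 9), (2, 9), (4, 9), (54, 17), (56, 20)]
rest [(90, 14), (92, 24), (94, 37), (96, 30), (98, 30), (100, 25), (102, 14), (104, 20), (106, 17), (108, 22), (110, 11)]
0.04 [(44, 62), (48, 30), (52, 16), (64, 9), (68, 54), (72, 38), (76, 51), (92, 31), (96, 35), (100, 41), (104, 35), (108, 46), (112, 40), (116, 53), (120, 55), (124, 33)]
0.055 [(44, 6), (48, 14), (52, 6), (76, 30), (80, 51), (84, 39), (88, 16), (124, 42), (128, 46), (132, 42), (136, 30), (140, 43), (144, 38), (148, 40), (152, 25)]
```

View pics/t10.png

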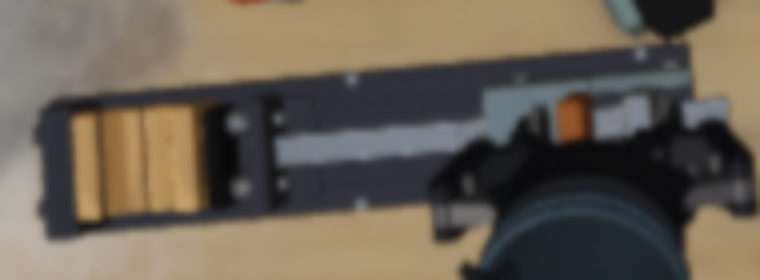

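View pics/s10.png

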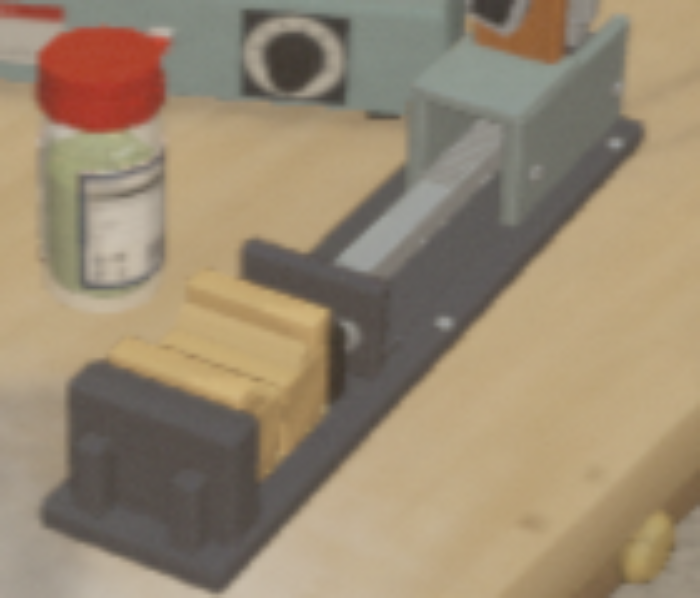

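View pics/t9.png

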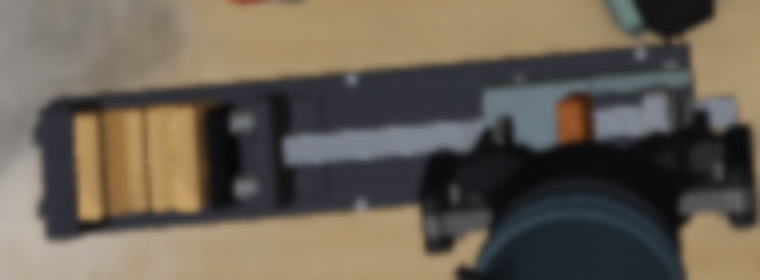

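step_arm(steps=[0,0,0,0,0,0,-0.1,0,0,0,0,0,0,-0.1,0,0,0,0,0,0,-0.1])

```text
clock: 22.0
eef_pos: [0.4807, 0.079, 0.0825]
orientation: [-0.034, 0.607, 0.04, 0.793]
force: [-4.0, -15.4, 8.7]
opening: 0.556
```

step_arm(steps=[0,0,0,0,0,0,-0.05,0,0,0,0,0,0,-0.05,0,0,0,0,0,0,-0.05])

```text
clock: 22.3
eef_pos: [0.4808, 0.0788, 0.0826]
orientation: [-0.034, 0.607, 0.04, 0.793]
force: [-4.7, -17.1, 10.0]
opening: 0.528
```

step_arm(steps=[0,0,0,0,0,0,-0.03,0,0,0,0,0,0,-0.03,0,0,0,0,0,0,-0.03,0,0,0,0,0,0,-0.03,0,0,0,0,0,0,-0.03])

```text
clock: 22.8
eef_pos: [0.4808, 0.0787, 0.0827]
orientation: [-0.034, 0.607, 0.04, 0.793]
force: [-4.5, -16.9, 10.8]
opening: 0.518
```

```bash
python3 foot.py 11; python3 - <<'E'
from h import *
im,d=r.get_image("scene"); cv2.imwrite("pics/s11f.png",im)
o=r.get_obs(); print(o['clock'],o['force'],o['opening'])
E
```

```text
22.8 [0.48077016 0.07870892 0.08267402] [ -4.53149035 -16.86619977  10.84231916] 0.5180535317675973
foot [(-20, 11), (-14, 9), (-12, 9), (-8, 9), (2, 10), (4, 9), (6, 10), (12, 11), (16, 9), (56, 18), (58, 14)]
rest [(60, 9), (90, 18), (92, 24), (94, 30), (96, 38), (98, 28), (100, 18), (102, 18), (104, 15), (106, 17), (108, 26), (110, 9)]
0.04 [(44, 47), (48, 30), (52, 28), (64, 12), (68, 49), (72, 45), (76, 44), (92, 29), (96, 33), (100, 42), (104, 39), (108, 48), (112, 35), (116, 56), (120, 53), (124, 27), (136, 5), (140, 4)]
0.055 [(44, 5), (48, 18), (52, 9), (76, 38), (80, 45), (84, 39), (88, 18), (124, 51), (128, 42), (132, 36), (136, 31), (140, 39), (144, 44), (148, 40), (152, 21)]
22.95 [ -5.55638162 -16.46844023  11.10805394] 0.5194926646161556
```

View pics/t11.png

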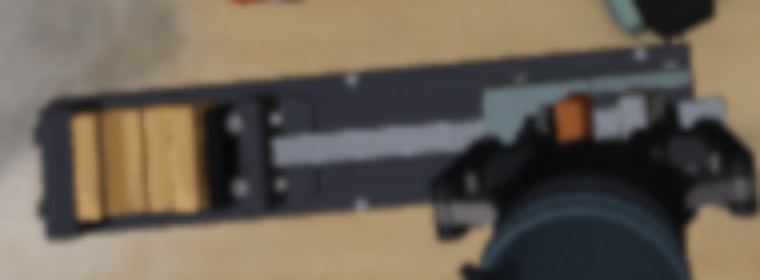

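View pics/s11f.png

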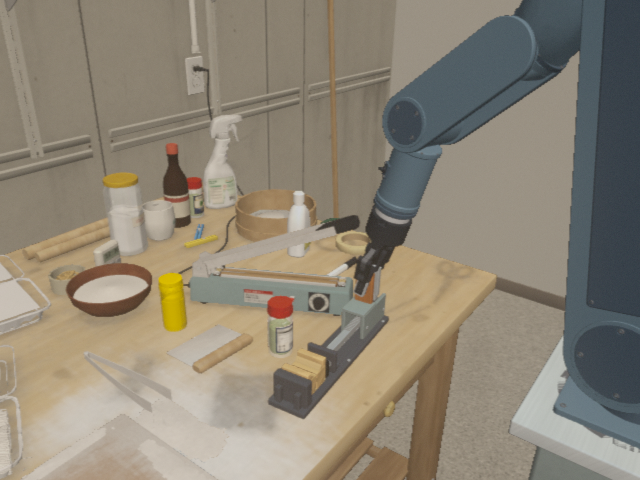

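```bash
python3 - <<'E'
from rig import r
print(r.finish_job()); o=r.get_obs(); print(o['clock'],o['force'],o['opening'])
E
```

```text
the job is handed in; nothing more can be done
None
the job is handed in; nothing more can be done
```

The job is handed in: the jar is out, the foot is pressing the rest against the stop, and the gripper is still holding the trigger squeezed.

**Jar:** I lifted the red-capped jar out of the clamp and stood it upright on the free table at about (0.554, 0.243) m. Later pictures show it still standing there. I left its yellow look-alike alone, and nothing else appeared to have been moved.

**Clamp:** I made five full trigger strokes. The fifth brought the foot to the rest and slid the rest about 4 mm towards the stop. The last squeeze was done in small steps and held at about 16 to 17 N on the wrist sensor.

**Last checks:**
- The push held steady at 16 to 17 N for the last 0.65 s, well below the 26 N that would squeeze the springs solid.
- The top picture shows the foot's guide pins sticking out behind the ram's crossbar, which puts the compression at about 4 to 5 mm.
- The clock read 22.95 s just before I handed it in.

**Limits of those checks:**
- **Compression:** this figure comes from picture shifts and the force reading, not a direct measurement. Single depth readings were only good to about 2 mm.
- **Camera mismatch:** the top and wrist cameras disagreed by about 2.5 to 3 mm along the clamp, so I went mainly by the wrist camera.
- **Grip:** in the final hold the finger on the post side does not touch the post. The measured wrist force sets the pressure, not the 20 N grip setting.

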